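# Shut the blast gate and hold down the extractor's filter-cleaning lever

### The job

Clean the dust extractor's filter: take the middle-sized gate slide, the one that fits, out of the wooden rack, slide it edgewise down into the slot of the blast gate until it is fully home and let go of it, then press the filter-cleaning lever on top of the extractor down to its stop with the fingers and keep it there for at least four seconds. Finish while still holding the lever fully down. Do not press the lever before the gate is shut, and leave the other two slides and everything else on the bench where they are.

Things in the scene. Friction and masses are not known exactly. Their poses are not given: they have to be found in the camera images.
- extractor: fixed: grey dust extractor joined by a rigid 63 mm duct to an upright aluminium blast gate. Origin on the bench under the gate slot's centre; x along the slot, y along the duct to the extractor, z up. Gate 116 mm (x), 25 mm (y), 136 mm tall. Extractor box 296 mm wide (x), 272 mm tall, y = 145 to 541 mm; lid handle (top 323 mm) at y = 428 mm.
- gate_mouth (a point): centre of the open top of the gate's slot, 136 mm above the bench, same axes as the extractor. The slot is 90 mm long (x) and 7 mm wide (y); its top 10 mm are flared lips that open to 20 mm in y. Vertical, open only at the top.
- gate_floor (a point): centre of the slot's floor, 18 mm above the bench (118 mm below gate_mouth), same axes. A slide fully home stands on this floor with its tab above the lips.
- slide_mid: the middle-sized, the one made for this gate: flat aluminium gate slide in a rack slot: plate 84 mm wide (its x axis), 4 mm thick (y), 124 mm tall (z up), lower corners bevelled 8 mm, black grip tab on the middle of its top edge, 40 mm (x) by 14 mm (y), 36 mm tall. Origin: middle of its bottom edge. Mass 0.10 to 0.17 kg.
- slide_mid_tab (a point): middle of the middle slide's grip tab, 145 mm above its bottom edge, axes as the slide. 58 mm clear to the next tab on either side. The tallest thing in the rack, the large slide's tab, tops out 188 mm above the bench; lift this slide over it.
- slide_small: the smallest (too narrow for this gate) flat aluminium gate slide in a rack slot: plate 66 mm wide (its x axis), 4 mm thick (y), 104 mm tall (z up), lower corners bevelled 8 mm, black grip tab on the middle of its top edge, 40 mm (x) by 14 mm (y), 36 mm tall. Origin: middle of its bottom edge.
- slide_large: the largest (too wide for this gate) flat aluminium gate slide in a rack slot: plate 104 mm wide (its x axis), 4 mm thick (y), 144 mm tall (z up), lower corners bevelled 8 mm, black grip tab on the middle of its top edge, 40 mm (x) by 14 mm (y), 36 mm tall. Origin: middle of its bottom edge.
- rack: fixed slotted wooden block 124 mm (x) by 216 mm (y) by 40 mm tall. Origin: centre of its underside. Three slots run along x, 6 mm wide, 72 mm apart in y, their floor 8 mm above the bench; one slide stands in each, in any order, its plate along x.
- filter_lever (a joint): angle of the filter-cleaning lever, rad: 0 up (at rest), 0.26 fully down on its stop. Sprung: it takes about 3.5 N on the tip to start and 11 N to hold down, and it rises by itself when let go.
- lever_tip (a point): pressing point on top of the filter lever: a black paddle on the extractor's lid, 48 mm wide (x), 100 mm long, 10 mm thick, hinged at its end away from the gate (axis 284 mm up, at the extractor's y = 270 mm); its free end points to the gate, raised 16 degrees at rest. The point is 85 mm from the hinge axis, 15 mm from the free end, 312 mm above the bench at rest, 22 mm lower when fully down.
- block_plane: steel block plane, 150 x 45 x 65 mm, on the bench nearer the robot than the gate (to be left alone). Origin: centre of its underside.
- screwdriver: screwdriver lying on the bench to the right of the rack (to be left alone). Origin: the tool's own, on its length.
- screw_jar: glass jar with steel lid, 60 mm wide and 85 mm tall, standing on the robot's side of the rack (to be left alone). Origin: centre of its underside.
- glue: white glue bottle, 64 mm wide and 170 mm tall, beyond the rack (to be left alone). Origin: centre of its underside.
- yellow_bin: small open yellow parts bin, 120 x 100 x 60 mm, beyond the rack (to be left alone). Origin: centre of its underside.
- try_square: try square with wooden stock lying flat, to the right of the rack (to be left alone). Origin: where blade meets stock, at the underside.
- tape_roll: roll of tape, 100 mm across and 25 mm tall, lying on the extractor's lid between lever and handle (to be left alone). Origin: centre of its underside.
- offcut: wood offcut 110 x 45 x 22 mm lying between the duct and the extractor (to be left alone). Origin: centre of its underside.

How it is judged:
By the outcome, as a careful person would: the job done as asked, in the order asked, and still so for the second after the job is handed in, while the arm keeps its last pose, push and grip.
It also fails if it takes over 64 s, if anything falls off the work surface, if the arm or the gripper's body presses on something with over 40 N, if the wrist force passes 120 N, or if a joint passes its speed limit or range.

### The arm

A 7-joint arm with a two-finger parallel gripper is mounted at the origin on the work surface. World frame = base frame: x ahead of the robot, y to its left, z up, the work surface at z = 0. Lengths are in m, angles in rad, forces in N, time in s.
With the tool pointing down it reaches from about 0.4 to 0.85 m from the base axis. Payload 10.4 kg.
Tool frame: the origin (TCP) lies at the very end of the fingers, on their centre line; the grasp point (between the pads) lies 19 mm behind it (r.pinch_z is the distance from the TCP to the grasp point, in m); z points along the fingers, y is the line along which they close (so a half turn about z gives the same grasp; the last joint's range is limited). The gripper opens to 87 mm and grips with 3 to 60 N. Pads are 19 mm wide; open, the fingers measure 117 mm over their backs; the gripper's body (75 mm by 190 mm) begins 51 mm behind the grasp point.
Start: joints at [1.138, 0.332, -0.065, 1.46, 0.022, 1.35, -0.088], TCP at [0.249, -0.573, 0.223] pointing down, gripper open.
Joint ranges: [-2.6, 2.6], [-0.5, 2.12], [-1.47, 1.34], [0.16, 2.42], [-1.27, 4.41], [0.06, 2.06], [-2.6, 2.6]. Speed limits (rad/s): [2.22, 2.22, 2.79, 2.79, 3.14, 3.14, 3.14].

### API

Orientations are given as a unit quaternion [x, y, z, w].
In Python, from bench import r, camera gives the robot as it stands. The module is installed in compiled form; this text tells all that it offers.
- The arm moves only by the shell command python3 -m pendant 'ROWS' [FORCE]. ROWS is JSON, a list of rows, each an object with "dp": the shift along the tool's x, y, z as a fraction of full scale, a list of three; "rotation": the turn, a rotation vector about the tool's x, y, z as a fraction of full scale, a list of three; "jaw": the opening, from 0 (shut) to 1 (fully open). A call has 1 to 8 rows; each row is the pose to reach, as a shift and turn from the pose commanded when the call began, along the tool's axes at that moment, turning the shorter way round; what a row does not reach only later rows make up. Full scale, the value 1, is 0.15 m for a shift and 2 pi rad for a turn. A row lasts 1/8 s, in which the tool goes at most 62.5 mm and 10.7 degrees, less where a joint would pass 70% of its speed; a pose out of reach is approached as far as the arm can. A call with a number of a shift or a turn outside -1 to 1 is refused whole. A call with a gripper value outside its range is refused whole. The fingers move at their own pace and stop on an object; FORCE is the grip in N (left out, the last holds). Time passes only in rows, so rows that repeat a pose let the fingers close. It gives the time, the measured TCP pose, the force, the opening and the grip force at its end, in the units of the state.
- r.read_state(): the state, without advancing time (a new reading comes with each control period).
- camera(name): name is "side" or "top"; returns a dict with "image" (480x640x3 uint8, red, green, blue), "z_map" (480x640 float32, m along the optical axis (not along the pixel's ray), 0 where there is no reading), "mtx" (3x3 intrinsics, pixels), "T" (4x4, takes a point from camera to world coordinates). Camera axes: x right, y down, z forward; pixel columns grow to the right and rows downward; lengths in m; the calibration is good to about 2 mm. A picture is of the moment at which its call begins.
- r.close_job(): hands the job in; it is judged then, once.
The state is a dict: "time": time; "joint_positions": joint angles; "joint_vel": joint speeds; "joint_torque": joint torques, N m; "ee_pos": TCP position; "eef_rot": TCP orientation; "ft_force": force on the tool from outside, world axes, zero at the start; "torque": the same for the moment, N m; "width": finger opening in m; "grip_force": force on a finger pad.
Only numpy, scipy, OpenCV 4.12 (cv2) and the standard library are available. Lean on these libraries where they do the work, as an engineer would, in place of code of your own. Each camera call takes 0.05 s, during which the arm holds its last target. There are 200 camera calls.

## Working session

There is one attempt and no reset: what is moved stays moved. The work goes in short steps, Python scripts to look and compute and a shell command to move; the robot and the scene stay as the last step left them, time stands still between calls to the robot, and variables do not carry over. Pictures are saved under pics/ and viewed, at most 10 in all, crops included, and the job is handed in when it is done.

```bash
mkdir -p pics; python3 - <<'E'
from bench import r,camera
import cv2,numpy as np
np.set_printoptions(precision=4,suppress=True)
for n in("side","top"):
    c=camera(n); cv2.imwrite(f"pics/{n}0.png",c["image"][:,:,::-1]); np.savez(f"{n}0.npz",**c)
    print(n,c["mtx"],c["T"],(c["z_map"]>0).mean())
s=r.read_state(); print(s, r.pinch_z)
E
```

```text
side [[605.9496   0.     325.1588]
 [  0.     605.9496 252.0974]
 [  0.       0.       1.    ]] [[ 0.9682 -0.1929  0.1591  0.2817]
 [-0.25   -0.7366  0.6284 -1.0006]
 [-0.0041 -0.6482 -0.7614  1.3511]
 [ 0.      0.      0.      1.    ]] 0.9959375
top [[486.042    0.     318.7504]
 [  0.     486.042  241.3816]
 [  0.       0.       1.    ]] [[ 0.0251 -0.9909  0.1324  0.3339]
 [-0.9996 -0.0227  0.0195 -0.0696]
 [-0.0164 -0.1329 -0.991   1.572 ]
 [ 0.      0.      0.      1.    ]] 0.9958658854166667
{'time': 0.1, 'joint_positions': array([ 1.1384,  0.3328, -0.0647,  1.4608,  0.0216,  1.3499, -0.0885]), 'joint_vel': array([ 0.0021, -0.0023,  0.0007, -0.0013,  0.0013, -0.0014, -0.0001]), 'joint_torque': array([  0.001 , -62.4545,   0.0242, -39.0722,  -0.0614,   0.0365,
         0.    ]), 'ee_pos': array([ 0.2489, -0.5729,  0.2219]), 'eef_rot': array([ 0.9791,  0.2035, -0.0002, -0.0006]), 'ft_force': array([ 1.2327, -0.1044,  0.1276]), 'torque': array([0.0242, 0.0196, 0.0437]), 'grip_force': 0.0, 'width': 0.08707336390826834} 0.0187
```

View pics/side0.png

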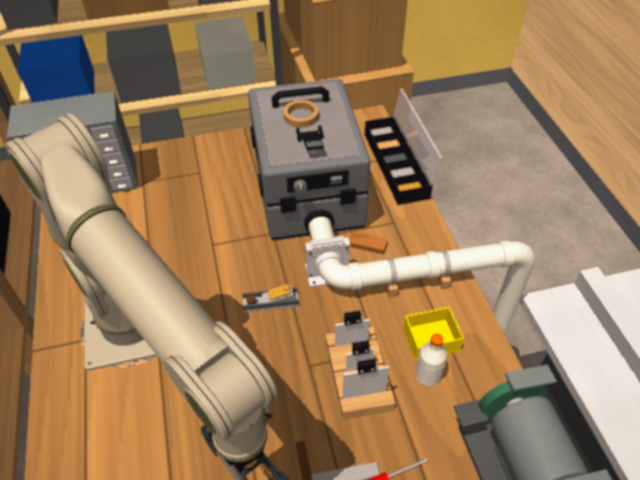

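View pics/top0.png

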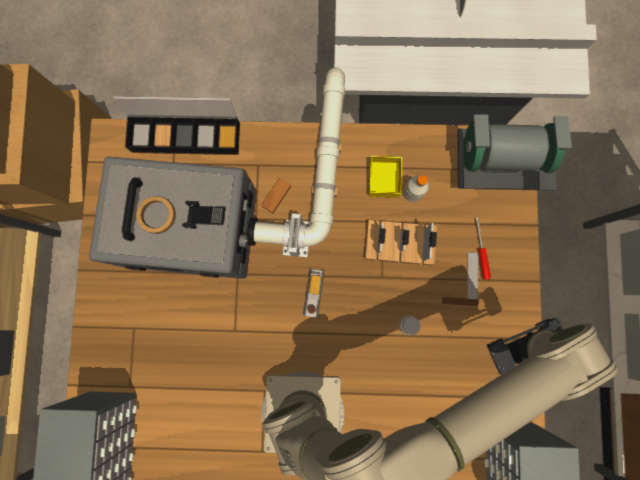

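The side view shows the extractor (about 310,150), the gate (325,258) and the rack with three slides (tabs near 352,318 / 360,348 / 366,366). In the top view the gate is at (295,233), the lever at (208,214) and the rack at (400,242). Next I measure these from depth in both views.

```bash
cat > h.py <<'E'
import numpy as np,cv2
np.set_printoptions(precision=4,suppress=True)
def cloud(c):
    z=c["z_map"];K=c["mtx"];v,u=np.mgrid[:480,:640]
    P=np.stack([(u-K[0,2])/K[0,0]*z,(v-K[1,2])/K[1,1]*z,z],-1)
    P=P@c["T"][:3,:3].T+c["T"][:3,3]; P[z==0]=np.nan
    return P
def proj(c,X):
    T=np.linalg.inv(c["T"]);p=T[:3,:3]@np.asarray(X)+T[:3,3];p=c["mtx"]@p;return p[:2]/p[2]
E
python3 - <<'E'
from h import *
a=[]
for n,(x0,y0,x1,y1) in(("side",(225,60,465,430)),("top",(85,140,445,340))):
    c=dict(np.load(f"{n}0.npz"));P=cloud(c);im=c["image"][:,:,::-1]
    # tabs: dark, in the rack region, high
    dark=(im.max(-1)<75)
    m=dark&(P[...,2]>.11)&(P[...,2]<.25)&(P[...,0]>.45)&(P[...,0]<.75)&(P[...,1]<-.2)&(P[...,1]>-.5)
    k,l,st,ce=cv2.connectedComponentsWithStats(m.astype(np.uint8))
    for i in range(1,k):
        if st[i,4]>8:
            Q=P[l==i]; print(n,"tab",ce[i],st[i,4],np.nanmedian(Q,0),np.nanmin(Q,0),np.nanmax(Q,0))
    m=(P[...,2]>.28)&(P[...,2]<.34)&(P[...,0]>.3)&(P[...,1]>.1)&dark
    k,l,st,ce=cv2.connectedComponentsWithStats(m.astype(np.uint8))
    for i in range(1,k):
        if st[i,4]>15:
            Q=P[l==i]; print(n,"lid",ce[i],st[i,4],np.nanmedian(Q,0),np.nanmin(Q,0),np.nanmax(Q,0))
    m=(P[...,2]>.12)&(P[...,2]<.15)&(P[...,0]>.4)&(P[...,0]<.75)&(P[...,1]<.15)&(P[...,1]>-.1)
    k,l,st,ce=cv2.connectedComponentsWithStats(m.astype(np.uint8))
    for i in range(1,k):
        if st[i,4]>15:
            Q=P[l==i]; print(n,"gate",ce[i],st[i,4],np.nanmedian(Q,0),np.nanmin(Q,0),np.nanmax(Q,0))
c1=dict(np.load("side0.npz"));c2=dict(np.load("top0.npz"))
A=cv2.resize(c1["image"][225:420,290:410],None,fx=3,fy=3,interpolation=2)[:,:,::-1]
B=cv2.resize(c2["image"][190:280,270:445],None,fx=2.5,fy=2.5,interpolation=2)[:,:,::-1]
C=np.zeros((585,800,3),np.uint8);C[:,:360]=A[:585];C[:225,362:799]=B[:225,:437]
D=cv2.resize(c2["image"][190:275,180:255],None,fx=4,fy=4)[:,:,::-1];C[240:580,362:662]=D
cv2.imwrite("pics/crop1.png",C)
E
```

```text
side tab [352.1345 317.5322] 171 [ 0.541  -0.2323  0.1633] [ 0.523  -0.2378  0.1368] [ 0.5603 -0.2179  0.1741]
side tab [360.3567 347.1345] 171 [ 0.5412 -0.3039  0.1458] [ 0.5225 -0.3089  0.114 ] [ 0.5591 -0.2911  0.1556]
side tab [366.1538 365.4821] 195 [ 0.5315 -0.3753  0.1862] [ 0.5131 -0.3804  0.1546] [ 0.5512 -0.3609  0.1956]
side lid [299.6212  94.0485] 433 [0.5766 0.4553 0.3173] [0.4953 0.433  0.2802] [0.664  0.4719 0.3311]
side lid [310.8758 137.9777] 314 [0.564  0.2797 0.3007] [0.5331 0.2038 0.2812] [0.6014 0.3152 0.3207]
side gate [327.4454 243.8419] 449 [0.55   0.0362 0.1287] [0.4928 0.0155 0.12  ] [0.6082 0.0524 0.1433]
top tab [381.4474 235.3947] 76 [ 0.5441 -0.2234  0.1682] [ 0.5245 -0.2321  0.1283] [ 0.5646 -0.2183  0.1753]
top tab [404.8875 236.925 ] 80 [ 0.5442 -0.2955  0.147 ] [ 0.5249 -0.3049  0.111 ] [ 0.5649 -0.2902  0.1541]
top tab [431.5321 239.3394] 109 [ 0.5336 -0.3669  0.1862] [ 0.5147 -0.3765  0.118 ] [ 0.5635 -0.3613  0.1982]
top lid [129.6069 208.3623] 552 [0.5781 0.4577 0.3194] [0.4968 0.4427 0.2803] [0.6671 0.4736 0.3294]
top lid [200.9232 214.7173] 612 [0.5683 0.2777 0.299 ] [0.5346 0.2079 0.2803] [0.6061 0.3189 0.3208]
top gate [293.4232 232.5206] 267 [0.5512 0.0376 0.1302] [0.4939 0.0176 0.1202] [0.6097 0.0537 0.1421]
```

View pics/crop1.png

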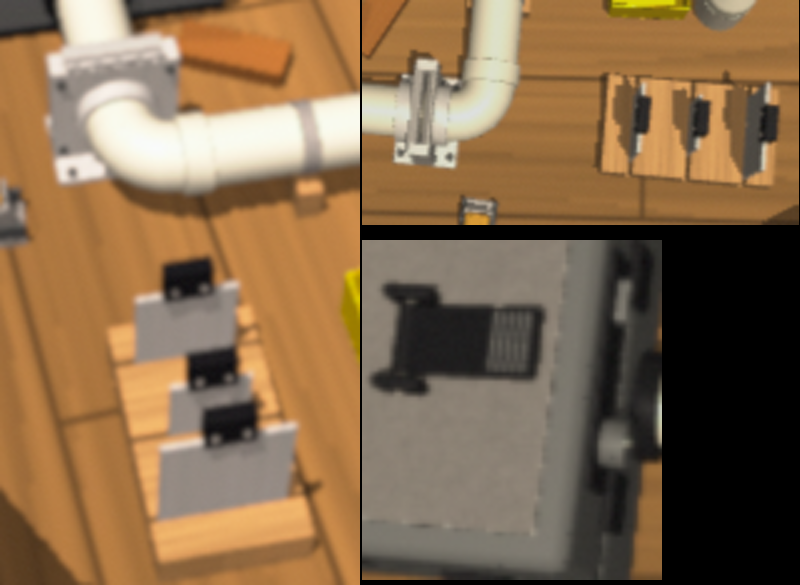

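The mid slide is the rack slide nearest the gate: in the side view its tab is at (352,318), tab top ≈0.17 m, between the small one at 0.15 and the large one at 0.19. Now I refine yaws, offsets and the gate slot.

```bash
python3 - <<'E'
from h import *
for n in("side","top"):
    c=dict(np.load(f"{n}0.npz"));P=cloud(c);im=c["image"].astype(int);X,Y,Z=P[...,0],P[...,1],P[...,2]
    def sel(x0,x1,y0,y1,z0,z1): return (X>x0)&(X<x1)&(Y>y0)&(Y<y1)&(Z>z0)&(Z<z1)
    b=sel(.45,.65,-.17,-.12,-.02,.02);print(n,"bench z",np.median(Z[b]),Z[b].std())
    k=sel(.44,.65,-.45,-.15,.03,.048);Q=P[k]; rc=cv2.minAreaRect(Q[:,:2].astype(np.float32));print(" rack top z",np.median(Q[:,2]),rc)
    lid=sel(.5,.53,.25,.35,.25,.3);print(" lid z",np.median(Z[lid]))
    # plate of mid slide: grey points above rack, below tab
    for nm,y in(("mid",-.2255),("small",-.2975),("large",-.37)):
        p=sel(.47,.62,y-.014,y+.014,.06,.13);Q=P[p]
        if len(Q)>10:
            f=np.polyfit(Q[:,0],Q[:,1],1);print(" ",nm,len(Q),"x",np.percentile(Q[:,0],[1,99]),"y mean",Q.mean(0)[1],"slope",f[0])
    d=im.max(-1)<75
    for nm,y in(("mid",-.2255),("small",-.2975),("large",-.37)):
        t=d&sel(.5,.58,y-.02,y+.02,.1,.21);Q=P[t];zt=np.percentile(Q[:,2],97);T=Q[Q[:,2]>zt-.008]
        print("  tab",nm,"top",zt,"rect",cv2.minAreaRect(T[:,:2].astype(np.float32)))
    g=sel(.48,.62,.0,.075,.131,.15);Q=P[g];print(" gate top",len(Q),np.median(Q[:,2]),cv2.minAreaRect(Q[:,:2].astype(np.float32)))
    v,u=np.nonzero(g)
    # y profile
    h,e=np.histogram(Q[:,1],np.arange(.005,.07,.004));print(h,e[:-1])
    print(" pipe max z",np.nanmax(Z[sel(.5,.7,-.15,.0,.0,.25)]))
    L=d&sel(.5,.63,.18,.33,.286,.34);Q=P[L]
    far=Q[Q[:,1]<.235];print(" lever x",np.percentile(far[:,0],[2,50,98]),"y min",np.percentile(far[:,1],1),far.mean(0),np.percentile(far[:,2],[5,50,95]))
E
```

```text
side bench z 0.0016104922325275162 0.0031061491568512836
 rack top z 0.04101671443360577 ((0.5423112511634827, -0.29817840456962585), (0.22160612046718597, 0.12567833065986633), 86.1489486694336)
 lid z 0.275816652887395
  mid 513 x [0.5015 0.5848] y mean -0.22812683531730216 slope -0.06707464324712029
  small 301 x [0.5106 0.575 ] y mean -0.3010368377427249 slope -0.07448082366398322
  large 647 x [0.4818 0.5842] y mean -0.3719808525508999 slope -0.06383085616608418
  tab mid top 0.17278249723597244 rect ((0.5410931706428528, -0.22859767079353333), (0.01811831258237362, 0.03617190942168236), 89.45281982421875)
  tab small top 0.15409823105139958 rect ((0.5412044525146484, -0.29961952567100525), (0.015484846197068691, 0.035627253353595734), 86.65628051757812)
  tab large top 0.19314465057154687 rect ((0.5318359136581421, -0.3716253638267517), (0.01840151660144329, 0.037202395498752594), 83.57139587402344)
 gate top 159 0.13534160528573458 ((0.5506429076194763, 0.034082576632499695), (0.03211939334869385, 0.11436121165752411), 86.09056854248047)
[ 0  0  3  7 20 20  5  2 27 41 28  6  0
[... 886 characters left out ...]
332161230578567 rect ((0.544338583946228, -0.2978500425815582), (0.012647602707147598, 0.03916987404227257), 87.04948425292969)
  tab large top 0.1931354568299004 rect ((0.5339125990867615, -0.3685424327850342), (0.01376747153699398, 0.03773249685764313), 88.26229858398438)
 gate top 123 0.13443249336643337 ((0.5514488220214844, 0.03560078144073486), (0.02534318156540394, 0.11197147518396378), 85.88204956054688)
[ 0  0  0  1 19 23 12  1 11 26 26  4  0  0  0  0] [0.005 0.009 0.013 0.017 0.021 0.025 0.029 0.033 0.037 0.041 0.045 0.049
 0.053 0.057 0.061 0.065]
 pipe max z 0.10919411983373872
 lever x [0.5421 0.565  0.5882] y min 0.20795738733217783 [0.5645 0.2171 0.3136] [0.3087 0.3134 0.3189]
```

```bash
cat >> h.py <<'E'
from scipy.spatial.transform import Rotation as R
def goto(x,y,z,yaw=-0.067):
    from bench import r
    s=r.read_state();A=R.from_quat(s["eef_rot"])
    B=R.from_euler('z',yaw)*R.from_quat([1,0,0,0])
    dp=A.inv().apply(np.array([x,y,z])-s["ee_pos"])/.15
    rv=(A.inv()*B).as_rotvec()/(2*np.pi)
    print("t",s["time"],"pos",s["ee_pos"],"F",s["ft_force"],"w",s["width"],"g",s["grip_force"],"\n dp",dp,"rot",rv)
E
python3 -m pendant '[{"dp":[0,0,-0.2],"rotation":[0,0,0.02],"jaw":1},{"dp":[0,0,-0.4],"rotation":[0,0,0.045],"jaw":0.5},{"dp":[0,0,-0.6],"rotation":[0,0,0.076],"jaw":0.5},{"dp":[0,0,-0.6],"rotation":[0,0,0.076],"jaw":0.5},{"dp":[0,0,-0.6],"rotation":[0,0,0.076],"jaw":0.5}]' 20
python3 -m pendant '[{"dp":[0.15,-0.2,0],"rotation":[0,0,0],"jaw":0.5},{"dp":[0.3,-0.4,0],"rotation":[0,0,0],"jaw":0.5},{"dp":[0.45,-0.6,0],"rotation":[0,0,0],"jaw":0.5},{"dp":[0.6,-0.81,0],"rotation":[0,0,0],"jaw":0.5}]'
python3 -m pendant '[{"dp":[0.15,-0.2,0],"rotation":[0,0,0],"jaw":0.5},{"dp":[0.3,-0.4,0],"rotation":[0,0,0],"jaw":0.5},{"dp":[0.45,-0.6,0],"rotation":[0,0,0],"jaw":0.5},{"dp":[0.6,-0.81,0],"rotation":[0,0,0],"jaw":0.5},{"dp":[0.6,-0.81,0],"rotation":[0,0,0],"jaw":0.5}]'
python3 -c "
from h import *
goto(.5438,-.2266,.31)"
```

```text
time: 0.72
ee_pos: [0.249, -0.573, 0.3115]
eef_rot: [0.999, -0.033, -0.0, -0.001]
ft_force: [-1.0, -0.5, -0.3]
width: 0.0548
grip_force: 0.0
time: 1.23
ee_pos: [0.3474, -0.4568, 0.3111]
eef_rot: [0.999, -0.033, -0.001, -0.001]
ft_force: [0.8, 0.0, 0.6]
width: 0.0432
grip_force: 0.0
time: 1.85
ee_pos: [0.4469, -0.3396, 0.3112]
eef_rot: [1.0, -0.03, -0.001, -0.001]
ft_force: [0.4, -1.0, 0.6]
width: 0.0434
grip_force: 0.0
t 1.85 pos [ 0.4469 -0.3396  0.3112] F [ 0.4183 -0.9575  0.638 ] w 0.04344650893738841 g 0.0 
 dp [ 0.5995 -0.7911  0.0092] rot [-0.0003  0.0002  0.001 ]
```

```bash
python3 -m pendant '[{"dp":[0.15,-0.2,0],"rotation":[0,0,0],"jaw":0.5},{"dp":[0.3,-0.4,0],"rotation":[0,0,0],"jaw":0.5},{"dp":[0.45,-0.6,0],"rotation":[0,0,0],"jaw":0.5},{"dp":[0.6,-0.79,0],"rotation":[0,0,0.001],"jaw":0.5},{"dp":[0.6,-0.79,0],"rotation":[0,0,0.001],"jaw":0.5},{"dp":[0.6,-0.79,0],"rotation":[0,0,0.001],"jaw":0.5}]'
python3 -m pendant '[{"dp":[0,0,0.2],"rotation":[0,0,0],"jaw":0.5},{"dp":[0,0,0.4],"rotation":[0,0,0],"jaw":0.5},{"dp":[0,0,0.6],"rotation":[0,0,0],"jaw":0.5},{"dp":[0,0,0.76],"rotation":[0,0,0],"jaw":0.5},{"dp":[0,0,0.76],"rotation":[0,0,0],"jaw":0.5},{"dp":[0,0,0.76],"rotation":[0,0,0],"jaw":0.5}]'
python3 - <<'E'
from h import *
goto(.5438,-.2266,.137)
from bench import camera
c=camera("side");d=camera("top")
A=cv2.resize(c["image"][215:375,290:420],None,fx=3.5,fy=3.5);B=cv2.resize(d["image"][190:280,350:430],None,fx=4,fy=4)
C=np.zeros((560,780,3),np.uint8);C[:,:455]=A;C[:360,460:780]=B
cv2.imwrite("pics/pre.png",C[:,:,::-1])
E
```

```text
time: 2.6
ee_pos: [0.542, -0.2321, 0.3117]
eef_rot: [0.999, -0.037, -0.001, 0.0]
ft_force: [-0.4, -0.6, 0.5]
width: 0.0435
grip_force: 0.0
time: 3.35
ee_pos: [0.5429, -0.2319, 0.1997]
eef_rot: [0.999, -0.038, 0.001, 0.0]
ft_force: [0.6, -0.2, 0.4]
width: 0.0433
grip_force: 0.0
t 3.35 pos [ 0.5429 -0.2319  0.1997] F [ 0.6112 -0.1584  0.3846] w 0.04329365394172004 g 0.0 
 dp [ 0.0032 -0.0359  0.4178] rot [ 0.0001 -0.0002 -0.0013]
```

View pics/pre.png

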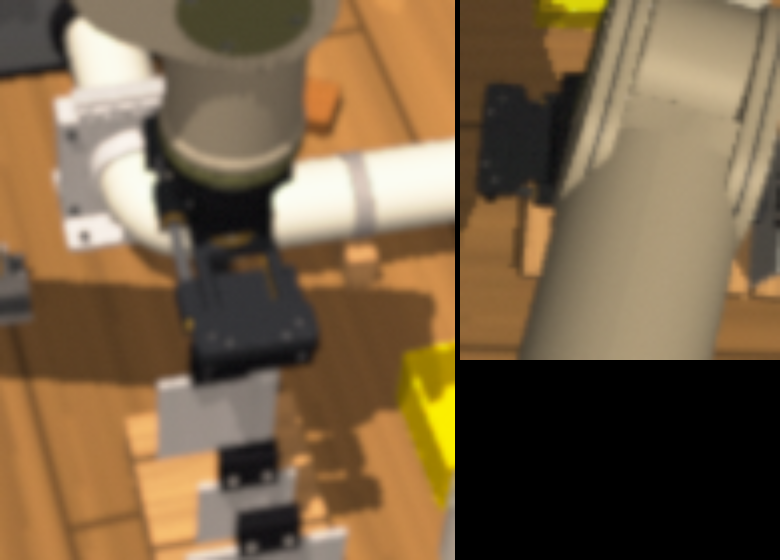

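The crop shows the gripper over the mid slide (plate at 218,415 in the crop, fingers straddling its tab) and clear of the small slide's tab. Next I descend and close the fingers.

```bash
python3 -m pendant '[{"dp":[0,-0.036,0.1],"rotation":[0,0,-0.001],"jaw":0.5},{"dp":[0,-0.036,0.2],"rotation":[0,0,-0.001],"jaw":0.5},{"dp":[0,-0.036,0.3],"rotation":[0,0,-0.001],"jaw":0.5},{"dp":[0,-0.036,0.4],"rotation":[0,0,-0.001],"jaw":0.5},{"dp":[0,-0.036,0.42],"rotation":[0,0,-0.001],"jaw":0.5},{"dp":[0,-0.036,0.42],"rotation":[0,0,-0.001],"jaw":0.5}]'
python3 -m pendant '[{"dp":[0,0,0],"rotation":[0,0,0],"jaw":0.3},{"dp":[0,0,0],"rotation":[0,0,0],"jaw":0.2},{"dp":[0,0,0],"rotation":[0,0,0],"jaw":0.0},{"dp":[0,0,0],"rotation":[0,0,0],"jaw":0.0},{"dp":[0,0,0],"rotation":[0,0,0],"jaw":0.0},{"dp":[0,0,0],"rotation":[0,0,0],"jaw":0.0},{"dp":[0,0,0],"rotation":[0,0,0],"jaw":0.0}]' 30
python3 -c "
from h import *
goto(.5438,-.2266,.137)"
```

```text
time: 4.2
ee_pos: [0.5433, -0.2255, 0.1355]
eef_rot: [0.999, -0.034, -0.0, -0.0]
ft_force: [0.4, -0.1, 0.9]
width: 0.0435
grip_force: 0.0
time: 5.08
ee_pos: [0.5434, -0.2256, 0.1357]
eef_rot: [0.999, -0.034, 0.0, 0.0]
ft_force: [-0.3, -0.4, 1.8]
width: 0.014
grip_force: 30.0
t 5.075 pos [ 0.5434 -0.2256  0.1357] F [-0.3492 -0.3649  1.7523] w 0.013996104246783042 g 29.98035637428984 
 dp [ 0.0034  0.0065 -0.0086] rot [ 0.     -0.     -0.0001]
```

```bash
python3 -m pendant '[{"dp":[0,0,-0.05],"rotation":[0,0,0],"jaw":0},{"dp":[0,0,-0.15],"rotation":[0,0,0],"jaw":0},{"dp":[0,0,-0.3],"rotation":[0,0,0],"jaw":0},{"dp":[0,0,-0.45],"rotation":[0,0,0],"jaw":0},{"dp":[0,0,-0.6],"rotation":[0,0,0],"jaw":0},{"dp":[0,0,-0.65],"rotation":[0,0,0],"jaw":0}]'
python3 -m pendant '[{"dp":[0,0,-0.2],"rotation":[0,0,0],"jaw":0},{"dp":[0,0,-0.4],"rotation":[0,0,0],"jaw":0},{"dp":[0,0,-0.55],"rotation":[0,0,0],"jaw":0},{"dp":[0,0,-0.65],"rotation":[0,0,0],"jaw":0},{"dp":[0,0,-0.65],"rotation":[0,0,0],"jaw":0}]'
python3 - <<'E'
from h import *
goto(.551,.035,.33)
from bench import camera
for n in("side","top"):
    c=camera(n);np.savez(f"{n}1.npz",**c);P=cloud(c);X,Y,Z=P[...,0],P[...,1],P[...,2]
    m=(abs(X-.543)<.08)&(abs(Y+.2265)<.03)&(Z>.19)&(Z<.31);Q=P[m]
    if len(Q)>10: print(n,len(Q),np.percentile(Q,[1,50,99],axis=0),np.polyfit(Q[:,0],Q[:,1],1)[0],np.polyfit(Q[:,2],Q[:,1],1)[0])
c=dict(np.load("side1.npz"));cv2.imwrite("pics/held.png",cv2.resize(c["image"][150:420,220:460],None,fx=2,fy=2)[:,:,::-1])
E
```

```text
time: 5.82
ee_pos: [0.544, -0.2255, 0.2353]
eef_rot: [0.999, -0.034, 0.001, 0.0]
ft_force: [0.5, -0.1, -1.3]
width: 0.0137
grip_force: 30.0
time: 6.45
ee_pos: [0.5436, -0.2255, 0.3311]
eef_rot: [0.999, -0.034, 0.001, 0.0]
ft_force: [-0.8, 0.2, -2.3]
width: 0.0135
grip_force: 30.0
t 6.45 pos [ 0.5436 -0.2255  0.3311] F [-0.7566  0.242  -2.2524] w 0.013460709246998798 g 29.980258480645716 
 dp [-0.068  -1.736   0.0067] rot [ 0.0001 -0.0002 -0.0001]
side 859 [[ 0.5021 -0.233   0.2055]
 [ 0.54   -0.2275  0.2529]
 [ 0.5847 -0.2228  0.3066]] -0.06161192328126703 0.007749633942153849
```

View pics/held.png

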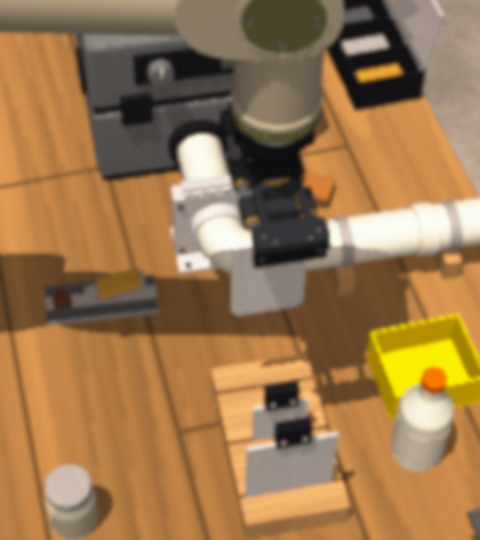

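The side crop shows the mid slide hanging straight in the fingers (plate at 268,285 in the crop), with the other two slides still in the rack. I carry it over the gate.

```bash
python3 -m pendant '[{"dp":[0,-0.06,0],"rotation":[0,0,0],"jaw":0},{"dp":[-0.01,-0.2,0],"rotation":[0,0,0],"jaw":0},{"dp":[-0.015,-0.36,0],"rotation":[0,0,0],"jaw":0},{"dp":[-0.02,-0.52,0],"rotation":[0,0,0],"jaw":0},{"dp":[-0.025,-0.68,0],"rotation":[0,0,0],"jaw":0},{"dp":[-0.03,-0.8,0],"rotation":[0,0,0],"jaw":0},{"dp":[-0.03,-0.87,0],"rotation":[0,0,0],"jaw":0}]'
python3 -m pendant '[{"dp":[0,-0.1,0],"rotation":[0,0,0],"jaw":0},{"dp":[-0.01,-0.25,0],"rotation":[0,0,0],"jaw":0},{"dp":[-0.015,-0.4,0],"rotation":[0,0,0],"jaw":0},{"dp":[-0.02,-0.55,0],"rotation":[0,0,0],"jaw":0},{"dp":[-0.025,-0.7,0],"rotation":[0,0,0],"jaw":0},{"dp":[-0.03,-0.81,0],"rotation":[0,0,0],"jaw":0},{"dp":[-0.03,-0.87,0],"rotation":[0,0,0],"jaw":0},{"dp":[-0.03,-0.87,0],"rotation":[0,0,0],"jaw":0}]'
python3 - <<'E'
from h import *
goto(.551,.0348,.275)
from bench import camera
for n in("side","top"):
    c=camera(n);np.savez(f"{n}2.npz",**c);P=cloud(c);X,Y,Z=P[...,0],P[...,1],P[...,2]
    m=(abs(X-.551)<.08)&(abs(Y-.0348)<.03)&(Z>.19)&(Z<.31);Q=P[m]
    if len(Q)>10: print(n,len(Q),np.percentile(Q,[1,50,99],axis=0),np.polyfit(Q[:,0],Q[:,1],1)[0],np.polyfit(Q[:,2],Q[:,1],1)[0])
    m=(abs(X-.551)<.08)&(abs(Y-.0348)<.03)&(Z>.13)&(Z<.15);Q=P[m]
    if len(Q)>10: print(n,"gate",len(Q),np.percentile(Q,[1,50,99],axis=0))
E
```

```text
time: 7.42
ee_pos: [0.5476, -0.0932, 0.3306]
eef_rot: [0.999, -0.033, 0.0, 0.0]
ft_force: [-0.8, 0.3, -1.6]
width: 0.0138
grip_force: 30.0
time: 8.43
ee_pos: [0.552, 0.0358, 0.3305]
eef_rot: [0.999, -0.034, -0.0, 0.0]
ft_force: [0.3, -0.7, -0.9]
width: 0.0133
grip_force: 30.0
t 8.425 pos [0.552  0.0358 0.3305] F [ 0.3132 -0.7288 -0.9028] w 0.013302886708011353 g 29.98015706660226 
 dp [-0.0063  0.0068  0.37  ] rot [ 0.      0.     -0.0001]
side 955 [[0.5108 0.0276 0.2055]
 [0.5515 0.0333 0.2588]
 [0.5928 0.0397 0.309 ]] -0.06887280868345504 -0.004780901215410113
side gate 197 [[0.4959 0.0177 0.13  ]
 [0.5517 0.0399 0.1338]
 [0.6039 0.0492 0.1413]]
```

```bash
python3 -m pendant '[{"dp":[-0.008,0.006,0.1],"rotation":[0,0,0],"jaw":0},{"dp":[-0.008,0.006,0.2],"rotation":[0,0,0],"jaw":0},{"dp":[-0.008,0.006,0.3],"rotation":[0,0,0],"jaw":0},{"dp":[-0.008,0.006,0.36],"rotation":[0,0,0],"jaw":0},{"dp":[-0.008,0.006,0.4],"rotation":[0,0,0],"jaw":0},{"dp":[-0.008,0.006,0.4],"rotation":[0,0,0],"jaw":0}]'
python3 -m pendant '[{"dp":[0,0,0.03],"rotation":[0,0,0],"jaw":0},{"dp":[0,0,0.06],"rotation":[0,0,0],"jaw":0},{"dp":[0,0,0.09],"rotation":[0,0,0],"jaw":0},{"dp":[0,0,0.12],"rotation":[0,0,0],"jaw":0},{"dp":[0,0,0.14],"rotation":[0,0,0],"jaw":0},{"dp":[0,0,0.16],"rotation":[0,0,0],"jaw":0},{"dp":[0,0,0.16],"rotation":[0,0,0],"jaw":0}]'
python3 -c "
from h import *
goto(.551,.0348,.147)"
```

```text
time: 9.28
ee_pos: [0.5506, 0.0347, 0.2703]
eef_rot: [0.999, -0.034, -0.0, 0.0]
ft_force: [-0.2, 0.4, -1.4]
width: 0.0139
grip_force: 30.0
time: 10.15
ee_pos: [0.5506, 0.0348, 0.2463]
eef_rot: [0.999, -0.034, -0.0, 0.0]
ft_force: [-0.0, 0.5, -0.4]
width: 0.0136
grip_force: 30.0
t 10.15 pos [0.5506 0.0348 0.2463] F [-0.0217  0.4943 -0.4151] w 0.013612744935883261 g 29.983301705215126 
 dp [ 0.0028 -0.0003  0.6621] rot [ 0.      0.     -0.0001]
```

```bash
python3 -m pendant '[{"dp":[0,0,0.05],"rotation":[0,0,0],"jaw":0},{"dp":[0,0,0.1],"rotation":[0,0,0],"jaw":0},{"dp":[0,0,0.15],"rotation":[0,0,0],"jaw":0},{"dp":[0,0,0.2],"rotation":[0,0,0],"jaw":0},{"dp":[0,0,0.25],"rotation":[0,0,0],"jaw":0},{"dp":[0,0,0.3],"rotation":[0,0,0],"jaw":0},{"dp":[0,0,0.3],"rotation":[0,0,0],"jaw":0}]'
python3 -m pendant '[{"dp":[0,0,0.05],"rotation":[0,0,0],"jaw":0},{"dp":[0,0,0.1],"rotation":[0,0,0],"jaw":0},{"dp":[0,0,0.15],"rotation":[0,0,0],"jaw":0},{"dp":[0,0,0.2],"rotation":[0,0,0],"jaw":0},{"dp":[0,0,0.25],"rotation":[0,0,0],"jaw":0},{"dp":[0,0,0.29],"rotation":[0,0,0],"jaw":0},{"dp":[0,0,0.29],"rotation":[0,0,0],"jaw":0}]'
python3 -c "
from h import *
goto(.551,.0348,.1457)"
```

```text
time: 11.02
ee_pos: [0.5503, 0.0348, 0.2008]
eef_rot: [0.999, -0.034, -0.001, 0.0]
ft_force: [-0.3, 0.7, -1.7]
width: 0.0139
grip_force: 30.0
time: 11.9
ee_pos: [0.5504, 0.0347, 0.1575]
eef_rot: [0.999, -0.034, -0.0, 0.0]
ft_force: [-0.6, 0.3, -2.2]
width: 0.0138
grip_force: 30.0
t 11.9 pos [0.5504 0.0347 0.1575] F [-0.5915  0.2682 -2.2091] w 0.013824845933240579 g 29.9860951770097 
 dp [ 0.0037 -0.0006  0.0788] rot [ 0.      0.0001 -0.0001]
```

```bash
python3 -m pendant '[{"dp":[0,0,0.02],"rotation":[0,0,0],"jaw":0},{"dp":[0,0,0.04],"rotation":[0,0,0],"jaw":0},{"dp":[0,0,0.06],"rotation":[0,0,0],"jaw":0},{"dp":[0,0,0.07],"rotation":[0,0,0],"jaw":0},{"dp":[0,0,0.08],"rotation":[0,0,0],"jaw":0},{"dp":[0,0,0.085],"rotation":[0,0,0],"jaw":0}]'
python3 -c "
from h import *
goto(.551,.0348,.1457)"
```

```text
time: 12.65
ee_pos: [0.5509, 0.0348, 0.1457]
eef_rot: [0.999, -0.034, 0.0, 0.0]
ft_force: [-1.9, 0.9, 6.0]
width: 0.0141
grip_force: 30.0
t 12.65 pos [0.5509 0.0348 0.1457] F [-1.8858  0.943   5.9751] w 0.014141286384621164 g 29.982634799089283 
 dp [ 0.0007 -0.     -0.    ] rot [ 0.     -0.0001 -0.0001]
```

Floor contact at the expected height (+6 N). I release and back off upward.

```bash
python3 -m pendant '[{"dp":[0,0,0],"rotation":[0,0,0],"jaw":0.2},{"dp":[0,0,0],"rotation":[0,0,0],"jaw":0.4},{"dp":[0,0,0],"rotation":[0,0,0],"jaw":0.4},{"dp":[0,0,0],"rotation":[0,0,0],"jaw":0.4},{"dp":[0,0,0],"rotation":[0,0,0],"jaw":0.4}]'
python3 -m pendant '[{"dp":[0,0,-0.1],"rotation":[0,0,0],"jaw":0.4},{"dp":[0,0,-0.25],"rotation":[0,0,0],"jaw":0.4},{"dp":[0,0,-0.45],"rotation":[0,0,0],"jaw":0.4},{"dp":[0,0,-0.65],"rotation":[0,0,0],"jaw":0.4},{"dp":[0,0,-0.85],"rotation":[0,0,0],"jaw":0.4},{"dp":[0,0,-1],"rotation":[0,0,0],"jaw":0.2}]'
python3 -m pendant '[{"dp":[0,0,-0.2],"rotation":[0,0,0],"jaw":0},{"dp":[0,0,-0.4],"rotation":[0,0,0],"jaw":0},{"dp":[0,0,-0.5],"rotation":[0,0,0],"jaw":0},{"dp":[0,0,-0.5],"rotation":[0,0,0],"jaw":0}]'
python3 - <<'E'
from h import *
# extractor frame from gate+yaw
g=np.array([.551,.0348]);yaw=-.067;ey=np.array([-np.sin(yaw),np.cos(yaw)])
print("tip",g+ey*.185+0, "hinge",g+ey*.27, "tip y local =270-85*cos16=",g+ey*(.27-.085*np.cos(np.radians(16))))
from bench import camera
c=camera("side");d=camera("top")
for n,q in(("side",c),("top",d)):
    P=cloud(q);X,Y,Z=P[...,0],P[...,1],P[...,2];dk=q["image"].max(-1)<75
    m=dk&(abs(X-.551)<.03)&(abs(Y-.035)<.025)&(Z>.145)&(Z<.25);Q=P[m]
    if len(Q)>5: print(n,"tab",len(Q),np.percentile(Q,[2,50,98],axis=0))
    m=dk&(abs(X-.565)<.06)&(abs(Y-.26)<.08)&(Z>.286)&(Z<.34);Q=P[m];Q=Q[Q[:,1]<.25]
    if len(Q)>5: print(n,"lever",len(Q),np.percentile(Q,[2,50,98],axis=0))
goto(.5627,.223,.36)
A=cv2.resize(c["image"][90:290,240:400],None,fx=2.5,fy=2.5);B=cv2.resize(d["image"][180:280,170:320],None,fx=2.5,fy=2.5)
C=np.zeros((500,780,3),np.uint8);C[:,:400]=A;C[:250,402:777]=B;cv2.imwrite("pics/home.png",C[:,:,::-1])
E
```

```text
time: 13.28
ee_pos: [0.5507, 0.0347, 0.1453]
eef_rot: [0.999, -0.034, 0.0, 0.0]
ft_force: [-0.6, 0.6, 0.4]
width: 0.0344
grip_force: 0.0
time: 14.02
ee_pos: [0.5509, 0.0349, 0.298]
eef_rot: [0.999, -0.034, 0.001, -0.0]
ft_force: [0.8, 0.1, -0.6]
width: 0.0304
grip_force: 0.0
time: 14.52
ee_pos: [0.551, 0.0349, 0.3712]
eef_rot: [0.999, -0.034, 0.001, -0.0]
ft_force: [0.1, 0.2, -0.0]
width: 0.0013
grip_force: 0.0
tip [0.5634 0.2194] hinge [0.5691 0.3042] tip y local =270-85*cos16= [0.5636 0.2227]
side tab 163 [[0.5315 0.0228 0.1475]
 [0.5499 0.029  0.1735]
 [0.5689 0.0403 0.1835]]
side lever 22 [[0.5406 0.208  0.3074]
 [0.5438 0.2204 0.3147]
 [0.5526 0.249  0.32  ]]
top lever 211 [[0.5422 0.2085 0.3034]
 [0.5669 0.2278 0.3117]
 [0.5885 0.2494 0.3183]]
t 14.625 pos [0.5504 0.0347 0.3693] F [ 0.1136  0.4368 -0.4671] w 0.0007575237055239292 g 0.0 
 dp [-0.0032 -1.2583  0.062 ] rot [ 0.      0.0002 -0.0001]
```

View pics/home.png

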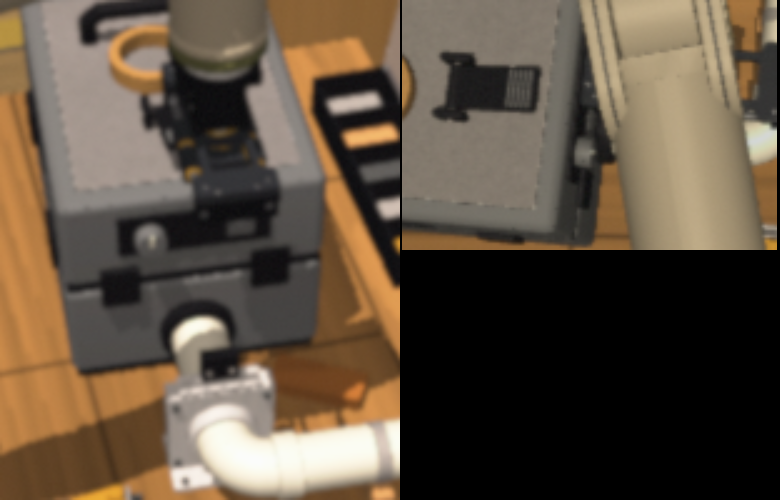

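The slide stands home in the gate (tab at 218,362 in the left crop, top ≈0.178–0.18 m). In the right crop the lever paddle is at (500,85), and the two views give a tip of about (0.564, 0.2225). I move above it with the fingers shut.

```bash
python3 -m pendant '[{"dp":[0,-0.1,0],"rotation":[0,0,0],"jaw":0},{"dp":[0,-0.25,0],"rotation":[0,0,0],"jaw":0},{"dp":[0,-0.4,0],"rotation":[0,0,0],"jaw":0},{"dp":[0,-0.52,0],"rotation":[0,0,0],"jaw":0},{"dp":[0,-0.64,0],"rotation":[0,0,0],"jaw":0}]' 20
python3 -m pendant '[{"dp":[0,-0.15,0],"rotation":[0,0,0],"jaw":0},{"dp":[0,-0.3,0],"rotation":[0,0,0],"jaw":0},{"dp":[0,-0.45,0],"rotation":[0,0,0],"jaw":0},{"dp":[0,-0.56,0.02],"rotation":[0,0,0],"jaw":0},{"dp":[0,-0.64,0.04],"rotation":[0,0,0],"jaw":0},{"dp":[0,-0.64,0.06],"rotation":[0,0,0],"jaw":0},{"dp":[0,-0.64,0.06],"rotation":[0,0,0],"jaw":0}]'
python3 -c "
from h import *
goto(.5638,.2255,.33)"
```

```text
time: 15.25
ee_pos: [0.5571, 0.1317, 0.3699]
eef_rot: [0.999, -0.034, -0.0, 0.0]
ft_force: [-0.1, -1.2, 0.8]
width: 0.0003
grip_force: 0.0
time: 16.12
ee_pos: [0.5639, 0.2254, 0.361]
eef_rot: [0.999, -0.034, -0.0, 0.0]
ft_force: [-0.1, -0.5, 0.8]
width: 0.0004
grip_force: 0.0
t 16.125 pos [0.5639 0.2254 0.361 ] F [-0.119  -0.4824  0.7735] w 0.00042610541185553435 g 0.0 
 dp [-0.0004 -0.0006  0.2065] rot [ 0.0001  0.     -0.0003]
```

```bash
python3 -m pendant '[{"dp":[0,0,0.08],"rotation":[0,0,0],"jaw":0},{"dp":[0,0,0.16],"rotation":[0,0,0],"jaw":0},{"dp":[0,0,0.24],"rotation":[0,0,0],"jaw":0},{"dp":[0,0,0.29],"rotation":[0,0,0],"jaw":0},{"dp":[0,0,0.33],"rotation":[0,0,0],"jaw":0},{"dp":[0,0,0.37],"rotation":[0,0,0],"jaw":0},{"dp":[0,0,0.37],"rotation":[0,0,0],"jaw":0}]'
python3 -m pendant '[{"dp":[0,0,0.02],"rotation":[0,0,0],"jaw":0},{"dp":[0,0,0.04],"rotation":[0,0,0],"jaw":0},{"dp":[0,0,0.06],"rotation":[0,0,0],"jaw":0},{"dp":[0,0,0.08],"rotation":[0,0,0],"jaw":0},{"dp":[0,0,0.08],"rotation":[0,0,0],"jaw":0}]'
```

```text
time: 17.0
ee_pos: [0.5641, 0.2261, 0.3062]
eef_rot: [0.999, -0.034, 0.001, 0.0]
ft_force: [-0.9, -2.0, 6.2]
width: 0.0004
grip_force: 2.7
time: 17.62
ee_pos: [0.5643, 0.2252, 0.295]
eef_rot: [0.999, -0.035, 0.001, 0.001]
ft_force: [-2.4, -5.3, 9.8]
width: 0.0003
grip_force: 4.6
```

```bash
python3 -m pendant '[{"dp":[0,0,0.015],"rotation":[0,0,0],"jaw":0},{"dp":[0,0,0.03],"rotation":[0,0,0],"jaw":0},{"dp":[0,0,0.03],"rotation":[0,0,0],"jaw":0}]'
python3 -m pendant '[{"dp":[0,0,0.01],"rotation":[0,0,0],"jaw":0},{"dp":[0,0,0.015],"rotation":[0,0,0],"jaw":0},{"dp":[0,0,0.015],"rotation":[0,0,0],"jaw":0}]'
```

```text
time: 18.0
ee_pos: [0.5644, 0.2249, 0.2911]
eef_rot: [0.999, -0.035, 0.001, 0.001]
ft_force: [-2.9, -6.9, 10.8]
width: 0.0004
grip_force: 5.7
time: 18.38
ee_pos: [0.5645, 0.225, 0.2906]
eef_rot: [0.999, -0.035, 0.002, 0.001]
ft_force: [-7.0, -8.2, 22.9]
width: 0.0005
grip_force: 11.5
```

The force jumped from 11 to 23 N within 0.5 mm, so the lever is on its stop. I hold it there.

```bash
python3 -m pendant '[{"dp":[0,0,0.003],"rotation":[0,0,0],"jaw":0},{"dp":[0,0,0.003],"rotation":[0,0,0],"jaw":0},{"dp":[0,0,0.003],"rotation":[0,0,0],"jaw":0},{"dp":[0,0,0.003],"rotation":[0,0,0],"jaw":0},{"dp":[0,0,0.003],"rotation":[0,0,0],"jaw":0},{"dp":[0,0,0.003],"rotation":[0,0,0],"jaw":0},{"dp":[0,0,0.003],"rotation":[0,0,0],"jaw":0},{"dp":[0,0,0.003],"rotation":[0,0,0],"jaw":0}]'
for i in 1 2 3 4; do python3 -m pendant '[{"dp":[0,0,0],"rotation":[0,0,0],"jaw":0},{"dp":[0,0,0],"rotation":[0,0,0],"jaw":0},{"dp":[0,0,0],"rotation":[0,0,0],"jaw":0},{"dp":[0,0,0],"rotation":[0,0,0],"jaw":0},{"dp":[0,0,0],"rotation":[0,0,0],"jaw":0},{"dp":[0,0,0],"rotation":[0,0,0],"jaw":0},{"dp":[0,0,0],"rotation":[0,0,0],"jaw":0},{"dp":[0,0,0],"rotation":[0,0,0],"jaw":0}]' | egrep 'time|pos|ft'; done
python3 - <<'E'
from h import *
from bench import camera
c=camera("side");d=camera("top")
for n,q in(("side",c),("top",d)):
    P=cloud(q);X,Y,Z=P[...,0],P[...,1],P[...,2];dk=q["image"].max(-1)<75
    m=dk&(abs(X-.551)<.03)&(abs(Y-.035)<.025)&(Z>.145)&(Z<.25);Q=P[m]
    if len(Q)>5: print(n,"tab",len(Q),np.percentile(Q,[2,50,98],axis=0))
A=cv2.resize(c["image"][90:410,240:440],None,fx=1.8,fy=1.8);B=cv2.resize(d["image"][150:350,90:500],None,fx=1.05,fy=1.05)
C=np.zeros((576,795,3),np.uint8);C[:,:360]=A;C[:B.shape[0],362:362+B.shape[1]]=B;cv2.imwrite("pics/end.png",C[:,:,::-1])
E
```

```text
time: 19.38
ee_pos: [0.5645, 0.2249, 0.2906]
eef_rot: [0.999, -0.035, 0.002, 0.001]
ft_force: [-7.3, -9.6, 25.5]
width: 0.0008
grip_force: 12.6
time: 20.38
ee_pos: [0.5645, 0.225, 0.2906]
ft_force: [-7.8, -9.2, 24.9]
time: 21.38
ee_pos: [0.5645, 0.225, 0.2906]
ft_force: [-7.5, -9.8, 25.8]
time: 22.38
ee_pos: [0.5645, 0.225, 0.2906]
ft_force: [-7.1, -10.0, 25.4]
time: 23.38
ee_pos: [0.5645, 0.225, 0.2906]
ft_force: [-7.2, -9.2, 24.3]
side tab 152 [[0.5313 0.0229 0.1482]
 [0.5501 0.0287 0.1717]
 [0.5686 0.0388 0.1835]]
top tab 73 [[0.5326 0.0263 0.1558]
 [0.552  0.0331 0.1786]
 [0.5707 0.0395 0.1857]]
```

View pics/end.png

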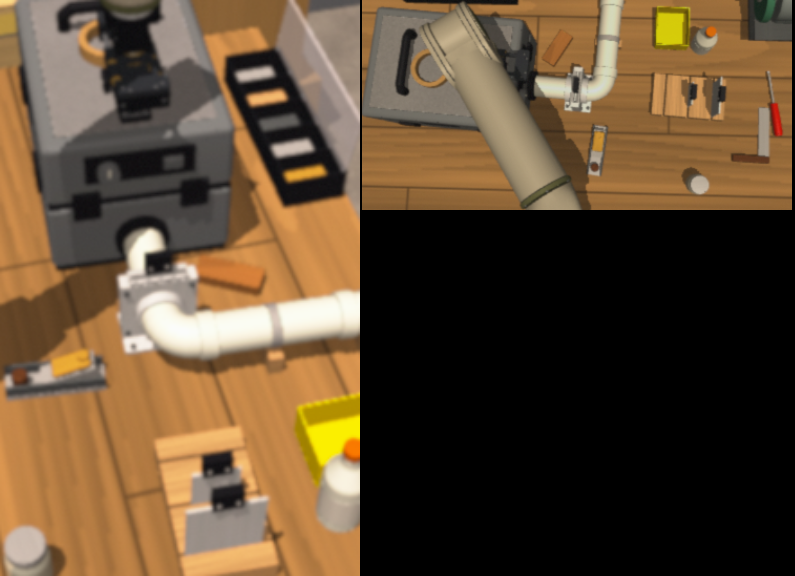

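The picture shows the slide home in the gate (tab at 158,262), the two other slides and the rest undisturbed, and the fingers on the lever at (140,95). It has been held down for 5 s, so I hand it in.

```bash
python3 -c "
from bench import r
print(r.read_state()['ft_force']); print(r.close_job())"
```

```text
[-8.61548309 -8.63981507 25.22367713]
the job is handed in; nothing more can be done
None
```

The middle slide is fully home in the blast gate and released; the filter lever was held on its stop for over 5 s (about 25 N) and was still held down when I handed the job in at about 23.5 s; the verdict was not shown.

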